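# Shut the red stopcock in the bench supply box

## Task

In the grey stopcock box, push the dark sliding cover by its yellow rib all the way to the end of its track on the side away from the red stopcock (the red collar on the nozzle at the box's front shows where that is), so that the red handle is laid bare. Then push the red handle clockwise (seen from above) until it is fully shut, crosswise to its nozzle. Pick nothing up and do not lift the cover, leave the blue stopcock and everything else on the worktop as they are, and finish with the cover still aside.

Things in the scene. Friction and masses are not known exactly. Their poses are not given: they have to be found in the camera images.
- stopcock_box: Fixed grey box 170 (x) x 350 (y) x 78 mm high, open on top. Origin: centre of its underside; -x is its front (nozzles with coloured collars), +y its left seen from the front's side, z up. Deck 35 mm up with two stopcocks at box x = +20, y = +55 and -55 mm (colours swap). Cover ledges at height 70 mm; between them it is open for box x -70 to +70 mm; inner ends at y = +-170 mm.
- cover: Loose dark steel plate 154 (x) x 150 (y) x 5 mm, 0.2 to 0.42 kg, lying on the ledges 70 mm up, guided by the box's front and back walls. Origin: centre of its underside; axes as the box's. Starts near the box's middle, hiding both handles; slides along y about 95 mm either way until it meets the box's inner end (its other edge is then 20 mm past the middle). Takes about 1 to 4 N.
- rib (a point): Centre of the yellow rib on the cover, 86 mm above the worktop: an upright bar 80 (x) x 10 (y) x 22 mm high, from the plate's top at 75 mm to 97 mm above the worktop, across the middle of the cover. Axes as the box's.
- red_pivot (a point): Point on the upright axis of the red stopcock, at the handle's mid height, 56 mm above the worktop. Axes as the box's (fixed).
- red_tip (a point): Point near the free end of the red handle, 50 mm from the pivot, at its mid height. The handle is a red bar 12 mm wide, 18 mm high (47 to 65 mm above the worktop, clear of the deck by 12 mm), reaching 55 mm from the pivot. Its -x axis points from pivot to tip.
- red_handle (a joint): Angle of the red handle: 0 = open (points to the box's front, -x), grows clockwise seen from above, 1.571 = shut against its stop (points to box +y). Starts at 0 to 0.2; stays where left; takes about 3 N near its end. A thin stop pin, top 55 mm above the worktop, stands behind the shut handle, 10 mm to +x and 36 mm to +y of the pivot.
- blue_handle (a joint): Angle of the blue handle, of the same make and sense as the red: to be left as it is.
- blue_tip (a point): Point near the free end of the blue handle, 50 mm from its pivot, mid height.
- jar: Bystander: specimen jar with black lid, 50 mm across, 65 mm tall; loose, near the box, to be left alone.
- vial: Bystander: crimp vial, 22 mm across, 35 mm tall; loose, near the box, to be left alone.
- drop_bottle: Bystander: small dropper bottle with white cap, 26 mm across, 47 mm tall; loose, near the box, to be left alone.
- big_jar: Bystander: clear jar with blue cap, 59 mm across, 115 mm tall; loose, near the box, to be left alone.
- scoop: Bystander: pink measuring scoop lying flat, 43 x 129 x 20 mm; loose, near the box, to be left alone.
- syringe_20: Bystander: plastic syringe lying flat, 34 x 136 x 23 mm; loose, near the box, to be left alone.
Things that resemble listed ones, but are neither listed nor needed, are in the scene too. Several things have the shape of the cover; the one meant has the colours described above.

How it is judged:
By the outcome, as a careful person would: the job done as asked, in the order asked, and still so for the second after the job is handed in, with the robot touching nothing.
It also fails if it takes over 45 s, if anything falls off the work surface, if the arm or the gripper's body presses on something with over 40 N, if the wrist force passes 120 N, or if a joint passes its speed limit or range.

## Robot

A 6-joint arm with a two-finger parallel gripper is mounted at the origin on a cart in front of the work surface, level with it; the furniture and walls round the work are solid. World frame = base frame: x ahead of the robot, y to its left, z up, the work surface at z = 0. Lengths are in m, angles in rad, forces in N, time in s.
With the tool pointing down it reaches from about 0.25 to 0.8 m from the base axis. Payload 8.5 kg.
Tool frame: the origin (TCP) lies at the very end of the fingers, on their centre line; the grasp point (between the pads) lies 19 mm behind it; z points along the fingers, y is the line along which they close (so a half turn about z gives the same grasp; the last joint's range is limited). The gripper opens to 85 mm and grips with 20 to 120 N. Pads are 22 mm wide; open, the fingers measure 114 mm over their backs; the gripper's body (76 mm by 85 mm) begins 54 mm behind the grasp point. The pads swing forward as they close: fully open they stand 13 mm farther back than shut.
Start: joints at [-1.176, 0.238, -0.013, 1.319, 0, 1.571], TCP at [0.202, -0.485, 0.231] pointing down, gripper open.
Joint ranges: [-2.66, 2.66], [-1.03, 1.9], [-1.14, 1.46], [-1.82, 2.27], [-1.45, 1.34], [-3.14, 3.14]. Speed limits (rad/s): [2.22, 2.22, 2.79, 3.14, 3.14, 3.14].

## Interface

Orientations are given as a rotation vector (axis times angle).
In Python, from workcell import ctrl, snapshot gives the robot as it stands.
- The arm moves only by the tool carry_out, never from a script. Its argument "rows" is a list of rows, each a list of 7 numbers: the turn, a rotation vector about the tool's x, y, z normalised to -1 to 1, where 1 is 0.12 rad, then the shift along the tool's x, y, z normalised to -1 to 1, where 1 is 2 cm, then the opening, from 0 (shut) to 1 (fully open). In form: [[rx, ry, rz, dx, dy, dz, fingers], ...]. A call has exactly 8 rows; each row shifts and turns the commanded pose from where the row before left it, along the tool's axes as they then stand; what a row does not reach is not made up. A row lasts 1/8 s, in which the tool goes at most 62.5 mm and 10.7 degrees, less where a joint would pass 70% of its speed; a pose out of reach is approached as far as the arm can. A call with a number of a shift or a turn outside -1 to 1 is refused whole. A call with a gripper value outside its range is refused whole. The fingers move at their own pace and stop on an object; "newtons" is the grip in N (left out, the last holds). Time passes only in rows, so rows that do not move let the fingers close, or fill a call up. It gives the time, the measured TCP pose, the force, the opening and the grip force at its end, in the units of the state.
- ctrl.state(): the state, without advancing time (a new reading comes with each control period).
- snapshot(name): name is "scene" or "top"; returns a dict with "image" (420x560x3 uint8, red, green, blue), "vfov" (degrees; the focal length in pixels is half the picture's height over the tangent of half this angle, whatever the lens; pixels are square), "cx", "cy" (the principal point, pixels), "dist" ([k1, k2, p1, p2, k3] as OpenCV has them; the pictures are not rectified), "rvec" (rotation vector, rad) and "tvec" (3), from world to camera coordinates, as OpenCV has them. Camera axes: x right, y down, z forward; pixel columns grow to the right and rows downward; lengths in m; the calibration is good to about 2 mm. A picture is of the moment at which its call begins. There is no depth.
- ctrl.finish_job(): hands the job in; it is judged then, once.
The state is a dict: "t": time; "q": joint angles; "qvel": joint speeds; "tau": joint torques, N m; "position": TCP position; "orientation": TCP orientation; "force": force on the tool from outside, world axes, zero at the start; "wrist_torque": the same for the moment, N m; "finger_gap": finger opening in m; "grip_force": force on a finger pad.
Only numpy, scipy, OpenCV 4.12 (cv2) and the standard library are available. Lean on these libraries where they do the work, as an engineer would, in place of code of your own. Each camera call takes 0.05 s, during which the arm holds its last target. There are 200 camera calls.

## Working session

There is one attempt and no reset: what is moved stays moved. The work goes in short steps, Python scripts to look and compute and a tool call to move; the robot and the scene stay as the last step left them, time stands still between calls to the robot, and variables do not carry over. Pictures are saved under pics/ and viewed, at most 10 in all, crops included, and the job is handed in when it is done.

Besides the shell and the picture viewer there is one more tool, called as name(argument=value, ...) on one line, values as JSON. carry_out: Moves the arm, as the interface text tells. Its arguments: {"type":"object","properties":{"rows":{"type":"array","items":{"type":"array","items":{"type":"number"}}},"newtons":{"type":"number"}},"required":["rows"]}

```bash
ls; mkdir -p pics; cat > h.py <<'E'
import numpy as np, cv2
from workcell import ctrl, snapshot
def cam(s):
    im=s["image"];f=im.shape[0]/2/np.tan(np.radians(s["vfov"])/2)
    K=np.array([[f,0,s["cx"]],[0,f,s["cy"]],[0,0,1.]]);return K,np.array(s["dist"],float),cv2.Rodrigues(np.array(s["rvec"],float))[0],np.array(s["tvec"],float).ravel()
def cast(s,px,z):
    K,d,R,t=cam(s);u=cv2.undistortPoints(np.array(px,float).reshape(-1,1,2),K,d).reshape(-1,2)
    r=np.c_[u,np.ones(len(u))]@R;c=-R.T@t
    return c+r*((z-c[2])/r[:,2])[:,None]
def proj(s,P):
    K,d,R,t=cam(s);return cv2.projectPoints(np.array(P,float).reshape(-1,1,3),R,t,K,d)[0].reshape(-1,2)
E
python3 - <<'E'
from h import *
for n in("scene","top"):
    s=snapshot(n);cv2.imwrite(f"pics/{n}0.png",s["image"][:,:,::-1]);K,d,R,t=cam(s);print(n,-R.T@t,R[2])
print(ctrl.state())
E
```

```text
pics
scene [-0.3406265  -0.59337806  0.60399785] [ 0.75419542  0.47522992 -0.45315095]
top [ 0.31756202 -0.04569644  0.9596441 ] [ 0.23519696  0.00877506 -0.97190812]
{'t': 0.1, 'q': array([-1.17600393e+00,  2.38695377e-01, -1.41367496e-02,  1.31917058e+00,
        1.47573107e-05,  1.57083918e+00]), 'qvel': array([ 1.19766970e-03, -1.35462168e-04,  8.48953367e-05, -7.26581562e-04,
       -3.54803228e-04, -4.65456435e-04]), 'tau': array([-1.36783588e-04, -5.39718246e+01,  3.47000563e+01,  1.33919518e-02,
       -4.35084246e-05,  2.32058085e-06]), 'position': array([ 0.20179531, -0.48429523,  0.23076815]), 'orientation': array([-3.07943502e+00, -6.15820421e-01,  3.48813890e-04]), 'force': array([-0.20950704, -0.16605293,  0.27930085]), 'wrist_torque': array([ 0.00318727, -0.04373191,  0.058526  ]), 'grip_force': 0.0, 'finger_gap': 0.08528852386127343}
```

View pics/scene0.png

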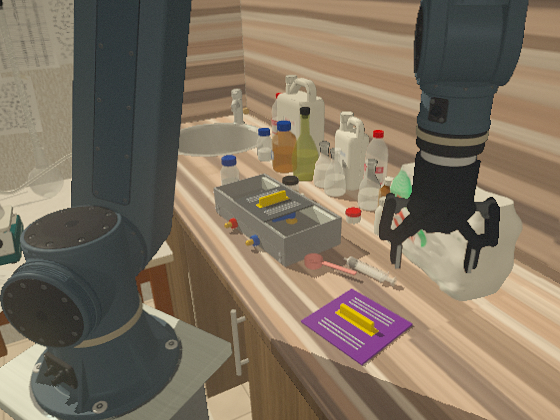

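View pics/top0.png

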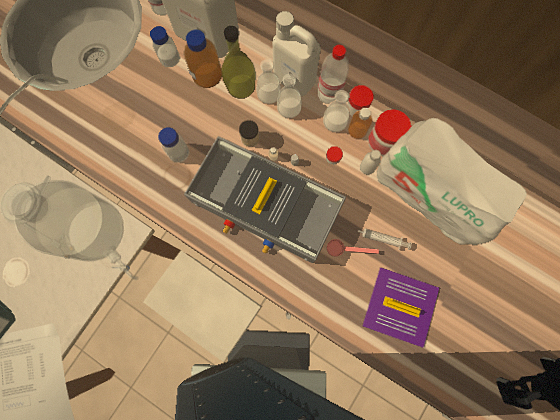

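The scene picture shows the box with red collar (232,223) and blue collar (252,240). In the top view the box spans about (188–345, 138–262), the rib is at (265,195), and the red collar (228,226) is left of blue (268,245). So red is on box +y and the cover must go to box -y. The purple plate at (402,307) is a lookalike.

```bash
python3 - <<'E'
from h import *
s=snapshot("top");im=s["image"];c=im[125:275,175:355][:,:,::-1];cv2.imwrite("pics/crop1.png",cv2.resize(c,None,fx=4,fy=4,interpolation=cv2.INTER_CUBIC))
hsv=cv2.cvtColor(im,cv2.COLOR_RGB2HSV)
def box(m,z,reg):
    k=np.zeros_like(m);x0,y0,x1,y1=reg;k[y0:y1,x0:x1]=m[y0:y1,x0:x1]
    P=np.argwhere(k)[:,::-1];W=cast(s,P,z)[:,:2];r=cv2.minAreaRect((W*1000).astype(np.float32));return len(P),W.mean(0),r
y=cv2.inRange(hsv,(20,150,120),(35,255,255))
print("rib",box(y,.097,(240,165,290,225)))
R=cv2.inRange(hsv,(0,160,100),(8,255,255))|cv2.inRange(hsv,(172,160,100),(180,255,255));B=cv2.inRange(hsv,(100,150,80),(130,255,255))
print("redc",box(R,.04,(210,210,245,240)));print("bluec",box(B,.04,(255,232,285,260)))
E
```

```text
rib (291, array([0.54956247, 0.00731546]), ((549.7010498046875, 6.629976272583008), (21.26811981201172, 90.61492156982422), 66.22257232666016))
redc (56, array([0.48928447, 0.09133565]), ((489.0528564453125, 91.20905303955078), (24.70087242126465, 13.129586219787598), 66.46836853027344))
bluec (29, array([ 0.44723805, -0.00243585]), ((446.0573425292969, -3.958613395690918), (17.452903747558594, 11.420964241027832), 59.87421798706055))
```

View pics/crop1.png

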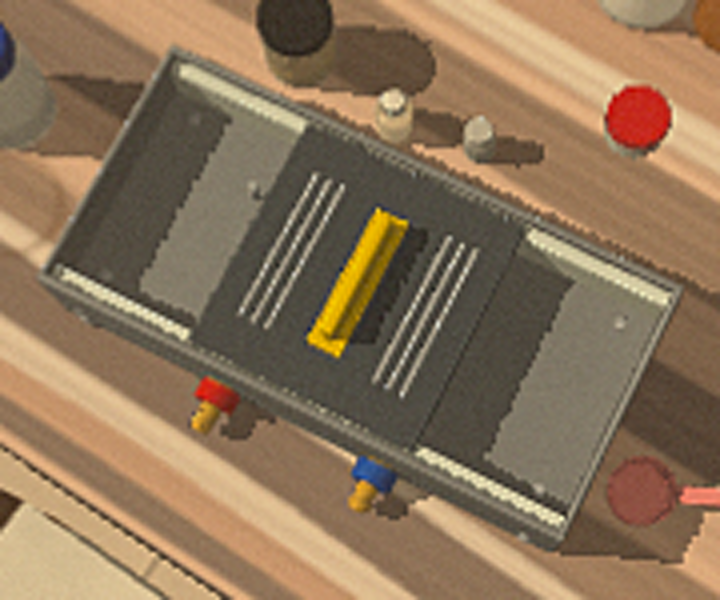

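The crop shows rim corners at about (218,137), (186,195), (314,261) and (345,197) in full-image pixels. The rib is centred near the box's middle, and the stop pin is visible at (239,172).

```bash
python3 - <<'E'
from h import *
s=snapshot("top")
C=cast(s,[(218,136.75),(186.25,195),(314.5,261.25),(345.5,197.5)],.078)[:,:2]  # +x+y, -x+y, -x-y, +x-y
print(C)
for i in range(4): print(np.linalg.norm(C[i]-C[i-1]))
L=np.array([[.085,.175],[-.085,.175],[-.085,-.175],[.085,-.175]])
o=C.mean(0);D=C-o;a=np.arctan2((L[:,0]*D[:,1]-L[:,1]*D[:,0]).sum(),(L*D).sum());R=np.array([[np.cos(a),-np.sin(a)],[np.sin(a),np.cos(a)]])
print("o",o,"yaw",a,np.degrees(a));print("resid",C-(o+L@R.T))
tl=lambda p:(np.array(p)-o)@R
print("rib local",tl([.5497,.0066]),"pin local",tl(cast(s,[(238.7,172)],.055)[0,:2]),"collars",tl([.489,.0912]),tl([.446,-.004]))
print("pivot world",o+R@[.02,.055],"yhat",R[:,1])
E
```

```text
[[ 0.69818632  0.13086635]
 [ 0.5453241   0.19296161]
 [ 0.40423398 -0.11728631]
 [ 0.55870849 -0.18625019]]
0.34643464986769024
0.16499296710054492
0.3408228175263647
0.16916970550746832
o [0.55161322 0.00507287] yaw -0.41720337275629776 -23.903992457559134
resid [[-0.00204702  0.00024643]
 [ 0.00050914 -0.0065432 ]
 [ 0.00124087  0.00318788]
 [ 0.00029701  0.00310889]]
rib local [-0.00236792  0.0006209 ] pin local [0.0310347  0.09062523] collars [-0.09214179  0.05336843] [-0.09287795 -0.05108968]
pivot world [0.59218403 0.04725118] yhat [0.40520529 0.91422572]
```

Box pose: the pin and collars match the model within about 2 mm. With tool x aligned to box x, tool y is −box y. I'll turn first, then travel.

carry_out(rows=[[0, 0, 0.97, 0, 0, 0, 0], [0, 0, 0.97, 0, 0, 0, 0], [0, 0, 0.97, 0, 0, 0, 0], [0, 0, 0.97, 0, 0, 0, 0], [0, 0, 0.97, 0, 0, 0, 0], [0, 0, 0.97, 0, 0, 0, 0], [0, 0, 0.94, 0, 0, 0, 0], [0, 0, 0, 0, -0.5, 0, 0]], newtons=40)

```text
t: 1.2
position: [0.2059, -0.4753, 0.231]
orientation: [-3.073, 0.649, 0.001]
force: [-0.2, 0.6, -0.2]
finger_gap: -0.0001
grip_force: 0.0
```

carry_out(rows=[[0, 0, 0, 0, -1, 0, 0], [0, 0, 0, 0, -1, 0, 0], [0, 0, 0, 0, -1, 0, 0], [0, 0, 0, 0, -1, 0, 0], [0, 0, 0, 0, -1, 0, 0], [0, 0, 0, 0, -1, 0, 0], [0, 0, 0, 0, -1, 0, 0], [0, 0, 0, 0, -1, 0, 0]])

```text
t: 2.2
position: [0.2711, -0.3279, 0.2313]
orientation: [-3.074, 0.649, 0.0]
force: [0.6, -0.5, 0.4]
finger_gap: -0.0001
grip_force: 0.0
```

carry_out(rows=[[0, 0, 0, 0, -1, 0, 0], [0, 0, 0, 0, -1, 0, 0], [0, 0, 0, 0, -1, 0, 0], [0, 0, 0, 0, -1, 0, 0], [0, 0, 0, 0, -1, 0, 0], [0, 0, 0, 0, -1, 0, 0], [0, 0, 0, 0, -1, 0, 0], [0, 0, 0, 0, -1, 0, 0]])

```text
t: 3.2
position: [0.3356, -0.1815, 0.2313]
orientation: [-3.074, 0.649, -0.0]
force: [0.5, -0.6, 0.4]
finger_gap: 0.0003
grip_force: 0.0
```

carry_out(rows=[[0, 0, 0, 0.5, -1, 0, 0], [0, 0, 0, 0.5, -1, 0, 0], [0, 0, 0, 0.5, -1, 0, 0], [0, 0, 0, 0.5, -1, 0, 0], [0, 0, 0, 0.5, -1, 0, 0], [0, 0, 0, 0.5, -1, 0, 0], [0, 0, 0, 0.5, -1, 0, 0], [0, 0, 0, 0.5, -1, 0, 0]])

```text
t: 4.2
position: [0.4445, -0.132, 0.2346]
orientation: [-3.042, 0.502, -0.014]
force: [-1.0, -0.1, -0.5]
finger_gap: -0.0
grip_force: 0.0
```

```bash
cat >> h.py <<'E'
O=np.array([.5516,.0051]);A=-.4172;RB=np.array([[np.cos(A),-np.sin(A)],[np.sin(A),np.cos(A)]])
def where():
    s=ctrl.state();R=cv2.Rodrigues(np.array(s["orientation"]))[0]
    f=s["force"];print("t%.2f"%s["t"],"local mm",np.round((s["position"][:2]-O)@RB*1000,1),"z %.1f"%(s["position"][2]*1000),"toolx yaw-box deg %.2f"%np.degrees(np.arctan2(R[1,0],R[0,0])-A),"tz",R[:,2].round(3),"F local",np.round(f[:2]@RB,1),"Fz %.1f"%f[2],"gap %.4f"%s["finger_gap"])
E
python3 -c "
from h import *;where()"
```

```text
t4.20 local mm [ -42.4 -168.8] z 234.6 toolx yaw-box deg 5.16 tz [ 0.019  0.056 -0.998] F local [-0.9 -0.5] Fz -0.5 gap -0.0000
```

carry_out(rows=[[0, 0, 0, 0, 0, 0, 0], [0, 0, 0, 0, 0, 0, 0], [0, 0, 0, 0, 0, 0, 0], [0, 0, 0, 0, 0, 0, 0], [0, 0, 0, 0, 0, 0, 0], [0, 0, 0, 0, 0, 0, 0], [0, 0, 0, 0, 0, 0, 0], [0, 0, 0, 0, 0, 0, 0]])

```text
t: 5.2
position: [0.4436, -0.1323, 0.2346]
orientation: [-3.042, 0.503, -0.014]
force: [0.3, -0.2, 0.4]
finger_gap: -0.0001
grip_force: 0.0
```

```bash
python3 -c "
from h import *;where();s=ctrl.state();print(s['q'],s['qvel'],s['tau'],s['force'])
s=snapshot('scene');cv2.imwrite('pics/s2.png',s['image'][:,:,::-1])"
```

```text
t5.20 local mm [ -43.  -169.4] z 234.6 toolx yaw-box deg 5.12 tz [ 0.018  0.056 -0.998] F local [ 0.4 -0. ] Fz 0.4 gap -0.0001
[-0.32885605  0.13071559 -0.14277864  1.29783002  0.05883956  3.14061848] [ 5.07514433e-04 -7.05278964e-04 -8.43539060e-05 -6.32391318e-04
 -5.51911003e-04  1.16266760e-03] [-9.08877788e-03 -4.51393783e+01  3.45123696e+01  7.96622538e-03
  2.32476471e-01  3.32465038e-05] [ 0.33983136 -0.17835978  0.40781469]
```

View pics/s2.png

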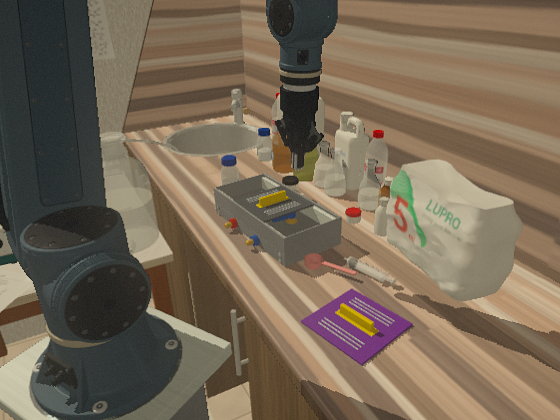

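The scene picture shows the arm clear, with the gripper above the box's far right side. Joint 6 hit its limit at 3.14, so I'll use tool x along box y instead, turning back by about 85°.

carry_out(rows=[[0, 0, -1, 0, 0, 0, 0], [0, 0, -1, 0, 0, 0, 0], [0, 0, -1, 0, 0, 0, 0], [0, 0, -1, 0, 0, 0, 0], [0, 0, -1, 0, 0, 0, 0], [0, 0, -1, 0, 0, 0, 0], [0, 0, -1, 0, 0, 0, 0], [0, 0, -1, 0, 0, 0, 0]])

```text
t: 6.25
position: [0.4437, -0.1323, 0.2346]
orientation: [-2.939, -0.968, -0.054]
force: [-0.0, -0.1, 0.2]
finger_gap: -0.0002
grip_force: 0.0
```

carry_out(rows=[[0, 0, -1, 0, 0, 0, 0], [0, 0, -1, 0, 0, 0, 0], [0, 0, -1, 0, 0, 0, 0], [0, 0, -1, 0, 0, 0, 0], [0, 0, 0, 0, 0, 0, 0], [0, 0, 0, 0, 0, 0, 0], [0, 0, 0, 0, 0, 0, 0], [0, 0, 0, 0, 0, 0, 0]])

```text
t: 7.25
position: [0.4437, -0.1323, 0.2346]
orientation: [-2.636, -1.637, -0.07]
force: [-0.8, 0.0, -0.1]
finger_gap: -0.0
grip_force: 0.0
```

```bash
cat >> h.py <<'E'
G=np.array([[-np.sin(A),np.cos(A),0],[np.cos(A),np.sin(A),0],[0,0,-1.]]).T
def fix():
    R=cv2.Rodrigues(np.array(ctrl.state()["orientation"]))[0];print("turn units",(cv2.Rodrigues(R.T@G)[0].ravel()/.12).round(3))
E
python3 -c "
from h import *;where();fix();print(np.linalg.det(G),ctrl.state()['q'])"
```

```text
t7.25 local mm [ -43.  -169.4] z 234.6 toolx yaw-box deg 87.57 tz [ 0.019  0.056 -0.998] F local [-0.7 -0.3] Fz -0.1 gap -0.0000
turn units [-0.058 -0.487 -0.352]
1.0 [-0.32883955  0.13075241 -0.14277558  1.29777445  0.05887861  1.70134556]
```

carry_out(rows=[[-0.06, -0.49, -0.35, 0, 0, 0, 0], [0, 0, 0, 1, 0.3, 0, 0], [0, 0, 0, 1, 0.3, 0, 0], [0, 0, 0, 1, 0.3, 0, 0], [0, 0, 0, 1, 0.3, 0, 0], [0, 0, 0, 1, 0.3, 0, 0], [0, 0, 0, 1, 0.3, 0, 0], [0, 0, 0, 1, 0.3, 0, 0]])

```text
t: 8.25
position: [0.5396, -0.0202, 0.2345]
orientation: [2.632, 1.714, -0.0]
force: [0.5, -1.0, 0.2]
finger_gap: -0.0002
grip_force: 0.0
```

carry_out(rows=[[0, 0, 0, 1, 0.05, 0, 0], [0, 0, 0, 1, 0, 0, 0], [0, 0, 0, 1, 0, 0, 0], [0, 0, 0, 0.7, 0, 0, 0], [0, 0, 0, 0, 0, 1, 0], [0, 0, 0, 0, 0, 1, 0], [0, 0, 0, 0, 0, 1, 0], [0, 0, 0, 0, 0, 1, 0]])

```text
t: 9.25
position: [0.5697, 0.0463, 0.154]
orientation: [2.632, 1.714, -0.0]
force: [0.1, -0.2, 0.1]
finger_gap: -0.0001
grip_force: 0.0
```

```bash
python3 -c "
from h import *;where();fix();s=snapshot('top');c=s['image'][100:280,170:410][:,:,::-1];cv2.imwrite('pics/t3.png',cv2.resize(c,None,fx=3,fy=3,interpolation=cv2.INTER_CUBIC))"
```

```text
t9.25 local mm [-0.1 45. ] z 154.0 toolx yaw-box deg 90.03 tz [ 0.    -0.001 -1.   ] F local [ 0.2 -0.2] Fz 0.1 gap -0.0001
turn units [0.004 0.003 0.004]
```

View pics/t3.png

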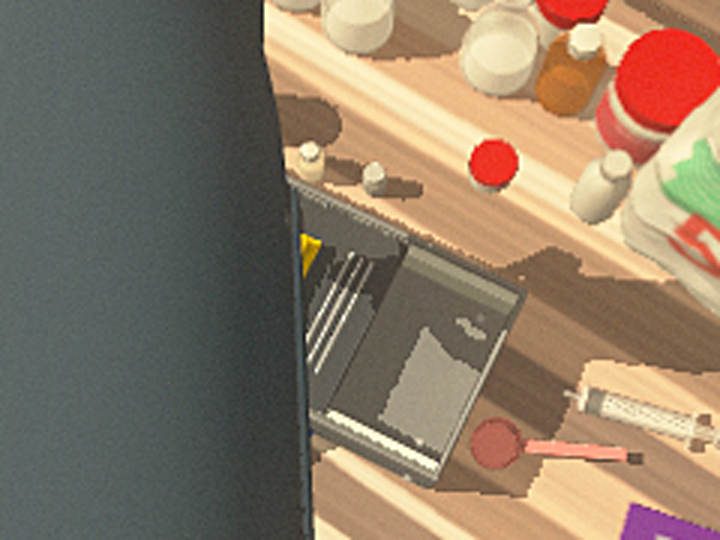

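The top view is mostly hidden by the arm; the visible rib end at (310,250) in the crop shows the cover undisturbed. Next I descend beside the rib and push towards −y.

carry_out(rows=[[0, 0, 0, 0, 0, 1, 0], [0, 0, 0, 0, 0, 1, 0], [0, 0, 0, 0, 0, 1, 0], [0, 0, 0, 0, 0, 0.6, 0], [0, 0, 0, -0.5, 0, 0, 0], [0, 0, 0, -0.5, 0, 0, 0], [0, 0, 0, -0.5, 0, 0, 0], [0, 0, 0, -0.4, 0, 0, 0]])

```text
t: 10.3
position: [0.5547, 0.0107, 0.0834]
orientation: [2.632, 1.713, 0.003]
force: [1.0, 3.4, 3.2]
finger_gap: 0.0002
grip_force: 1.9
```

```bash
python3 -c "
from h import *;where()"
```

```text
t10.30 local mm [0.5 6.4] z 83.4 toolx yaw-box deg 90.01 tz [ 0.002  0.    -1.   ] F local [-0.5  3.5] Fz 3.2 gap 0.0002
```

carry_out(rows=[[0, 0, 0, -0.45, 0, 0, 0], [0, 0, 0, -0.45, 0, 0, 0], [0, 0, 0, -0.45, 0, 0, 0], [0, 0, 0, -0.45, 0, 0, 0], [0, 0, 0, -0.45, 0, 0, 0], [0, 0, 0, -0.45, 0, 0, 0], [0, 0, 0, -0.45, 0, 0, 0], [0, 0, 0, -0.45, 0, 0, 0]])

```text
t: 11.3
position: [0.5257, -0.0548, 0.0833]
orientation: [2.632, 1.714, 0.003]
force: [1.4, 4.6, 5.8]
finger_gap: 0.0001
grip_force: 2.7
```

```bash
python3 -c "
from h import *;where()"
```

```text
t11.30 local mm [  0.6 -65.3] z 83.3 toolx yaw-box deg 90.05 tz [ 0.002  0.    -1.   ] F local [-0.6  4.7] Fz 5.8 gap 0.0001
```

carry_out(rows=[[0, 0, 0, -0.1, 0, 0, 0], [0, 0, 0, -0.1, 0, 0, 0], [0, 0, 0, -0.1, 0, 0, 0], [0, 0, 0, -0.1, 0, 0, 0], [0, 0, 0, -0.1, 0, 0, 0], [0, 0, 0, -0.1, 0, 0, 0], [0, 0, 0, -0.1, 0, 0, 0], [0, 0, 0, 0, 0, 0, 0]])

```text
t: 12.3
position: [0.5204, -0.0647, 0.0827]
orientation: [-2.628, -1.715, -0.007]
force: [7.1, 18.9, 2.6]
finger_gap: 0.0001
grip_force: 9.8
```

```bash
python3 -c "
from h import *;where()"
```

```text
t12.30 local mm [ -0.2 -76.5] z 82.7 toolx yaw-box deg 90.14 tz [ 0.002  0.006 -1.   ] F local [-1.2 20.1] Fz 2.6 gap 0.0001
```

carry_out(rows=[[0, 0, 0, 0.3, 0, 0, 0], [0, 0, 0, 0.3, 0, 0, 0], [0, 0, 0, 0, 0, -1, 0], [0, 0, 0, 0, 0, -1, 0], [0, 0, 0, 0, 0, -1, 0], [0, 0, 0, 0, 0, -1, 0], [0, 0, 0, 0, 0, -1, 0], [0, 0, 0, 0, 0, -1, 0]])

```text
t: 13.3
position: [0.5238, -0.0568, 0.2029]
orientation: [2.633, 1.713, -0.003]
force: [-0.1, 0.5, 0.2]
finger_gap: -0.0003
grip_force: 0.0
```

```bash
python3 -c "
from h import *;where();fix()
s=snapshot('scene');a=s['image'][150:280,190:360][:,:,::-1]
t=snapshot('top');b=t['image'][120:250,180:350][:,:,::-1]
cv2.imwrite('pics/p4.png',cv2.resize(np.vstack([a,b]),None,fx=2.3,fy=2.3,interpolation=cv2.INTER_CUBIC))"
```

```text
t13.30 local mm [ -0.3 -67.9] z 202.9 toolx yaw-box deg 90.01 tz [-0.001 -0.001 -1.   ] F local [-0.3  0.4] Fz 0.2 gap -0.0003
turn units [-0.004  0.014  0.001]
```

View pics/p4.png

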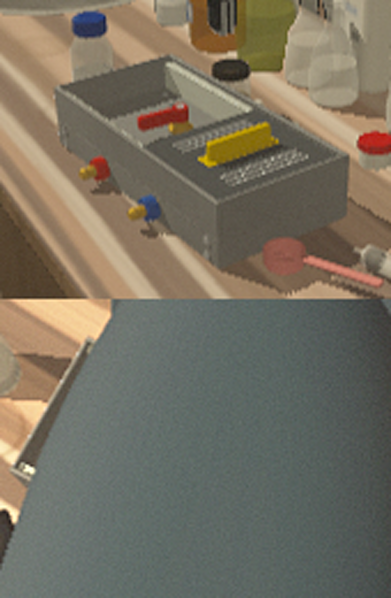

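The scene half shows the cover at the right end, with the rib at about (238,145) in the crop. The red handle is bare at (163,115), roughly at its open position. I'll measure both.

```bash
python3 - <<'E'
from h import *
s=snapshot('scene');hsv=cv2.cvtColor(s['image'],cv2.COLOR_RGB2HSV)
R=cv2.inRange(hsv,(0,150,70),(8,255,255))|cv2.inRange(hsv,(172,150,70),(180,255,255));Y=cv2.inRange(hsv,(20,140,90),(35,255,255))
for n,m,z,(x0,y0,x1,y1) in(("handle",R,.062,(245,190,275,210)),("rib",Y,.09,(270,195,320,225))):
    P=np.argwhere(m[y0:y1,x0:x1])[:,::-1]+[x0,y0];W=(cast(s,P,z)[:,:2]-O)@RB*1000
    r=cv2.minAreaRect(W.astype(np.float32));print(n,len(P),W.mean(0),W.min(0),W.max(0),r)
for n,th in(("open",0),(".2",.2),(".4",.4)): print(n,proj(s,[list(O+RB@[.02-.055*np.cos(th),.055+.055*np.sin(th)])+[.065],list(O+RB@[.02,.055])+[.065]]).round(1).tolist())
print("rib top ends at y=-95",proj(s,[list(O+RB@[x,-.095])+[.097] for x in(-.04,.04)]).tolist())
print("cover edge y=-20",proj(s,[list(O+RB@[x,-.02])+[.075] for x in(-.077,.077)]).tolist())
m=np.argwhere(Y[195:225,270:320])[:,::-1]+[270,195]
for x in sorted(set(m[:,0]))[::4]:print(x,m[m[:,0]==x][:,1].min(),m[m[:,0]==x][:,1].max())
m=np.argwhere(R[190:212,240:275])[:,::-1]+[240,190]
for x in sorted(set(m[:,0]))[::3]:print('h',x,m[m[:,0]==x][:,1].min(),m[m[:,0]==x][:,1].max())
E
```

```text
handle 138 [-8.55665796 46.47720599] [-44.277641    24.63427476] [29.70199429 66.02637114] ((-7.314168930053711, 47.76462173461914), (40.441070556640625, 70.7200927734375), 79.97175598144531)
rib 353 [  -9.57339482 -103.1907644 ] [ -61.3368617  -128.37469998] [ 44.02163827 -29.87355242] ((-6.275569915771484, -92.24137878417969), (103.38090515136719, 89.5772933959961), 68.57881164550781)
open [[250.4, 201.3], [267.8, 195.8]]
.2 [[248.7, 199.7], [267.8, 195.8]]
.4 [[247.7, 198.0], [267.8, 195.8]]
rib top ends at y=-95 [[280.0862296540795, 211.9011882871576], [306.90714826726145, 202.8046822874138]]
cover edge y=-20 [[251.10254464958433, 212.81057493598294], [301.0006068855513, 196.44651387642034]]
270 204 206
276 218 219
280 211 222
284 210 221
288 209 219
292 207 218
296 206 217
300 205 215
304 203 214
308 210 212
h 250 201 205
h 253 200 205
h 256 199 205
h 259 198 203
h 262 198 203
h 265 196 202
h 268 198 202
h 271 196 201
```

The cover is at its stop: the rib's top edge projects to within 1 px of y = −95. The handle is near 0. I'll move to local (−22, 18) and descend to z ≈ 50 mm.

carry_out(rows=[[0, 0, 0, 1, -0.3, 0, 0], [0, 0, 0, 1, -0.3, 0, 0], [0, 0, 0, 1, -0.3, 0, 0], [0, 0, 0, 1, -0.2, 0, 0], [0, 0, 0, 0.3, 0, 0, 0], [0, 0, 0, 0, 0, 1, 0], [0, 0, 0, 0, 0, 1, 0], [0, 0, 0, 0, 0, 1, 0]])

```text
t: 14.45
position: [0.5389, 0.0307, 0.1416]
orientation: [2.633, 1.713, -0.001]
force: [0.9, -0.1, 0.1]
finger_gap: 0.0003
grip_force: 0.0
```

carry_out(rows=[[0, 0, 0, 0, 0, 0.9, 0], [0, 0, 0, 0, 0, 0.9, 0], [0, 0, 0, 0, 0, 0.9, 0], [0, 0, 0, 0, 0, 0.9, 0], [0, 0, 0, 0, 0, 0.9, 0], [0, 0, 0, 0, 0, 0, 0], [0, 0, 0, 0.2, 0, 0, 0], [0, 0, 0, 0.2, 0, 0, 0]])

```text
t: 15.45
position: [0.543, 0.0385, 0.0534]
orientation: [2.632, 1.713, 0.002]
force: [-0.1, 0.8, 0.6]
finger_gap: -0.0001
grip_force: 0.0
```

```bash
python3 -c "
from h import *;where()"
```

```text
t15.45 local mm [-21.4  27.1] z 53.4 toolx yaw-box deg 90.02 tz [ 0.002 -0.    -1.   ] F local [-0.4  0.7] Fz 0.6 gap -0.0001
```

carry_out(rows=[[0, 0, 0, 0.4, -0.06, 0, 0], [0, 0, 0, 0.4, -0.06, 0, 0], [0, 0, 0, 0.4, -0.06, 0, 0], [0, 0, 0, 0.4, -0.06, 0, 0], [0, 0, 0, 0.28, 0.1, 0, 0], [0, 0, 0, 0.28, 0.1, 0, 0], [0, 0, 0, 0.28, 0.1, 0, 0], [0, 0, 0, 0.28, 0.1, 0, 0]])

```text
t: 16.45
position: [0.5671, 0.0869, 0.0523]
orientation: [-2.633, -1.714, 0.001]
force: [-2.3, -3.5, 0.1]
finger_gap: 0.0003
grip_force: 1.7
```

```bash
python3 -c "
from h import *;where()"
```

```text
t16.45 local mm [-19.   81.1] z 52.3 toolx yaw-box deg 90.02 tz [-0.001 -0.    -1.   ] F local [-0.7 -4.1] Fz 0.1 gap 0.0003
```

carry_out(rows=[[0, 0, 0, 0.15, 0.1, 0, 0], [0, 0, 0, 0.15, 0.1, 0, 0], [0, 0, 0, 0.1, 0.1, 0, 0], [0, 0, 0, 0.1, 0.1, 0, 0], [0, 0, 0, 0.1, 0.1, 0, 0], [0, 0, 0, 0.05, 0.1, 0, 0], [0, 0, 0, 0, 0.1, 0, 0], [0, 0, 0, 0, 0, 0, 0]])

```text
t: 17.45
position: [0.5856, 0.0933, 0.0526]
orientation: [2.633, 1.714, 0.001]
force: [-1.7, 0.1, 0.3]
finger_gap: -0.0003
grip_force: 1.0
```

```bash
python3 -c "
from h import *;where()"
```

```text
t17.45 local mm [-4.6 94.4] z 52.6 toolx yaw-box deg 90.04 tz [ 0.001  0.    -1.   ] F local [-1.6 -0.6] Fz 0.3 gap -0.0003
```

Now pushing gently along +x to the stop.

carry_out(rows=[[0, 0, 0, 0, 0.08, 0, 0], [0, 0, 0, 0, 0.08, 0, 0], [0, 0, 0, 0, 0.08, 0, 0], [0, 0, 0, 0, 0, 0, 0], [0, 0, 0, 0, 0, 0, 0], [0, 0, 0, 0, 0, 0, 0], [0, 0, 0, 0, 0, 0, 0], [0, 0, 0, 0, 0, 0, 0]])

```text
t: 18.45
position: [0.5897, 0.0909, 0.0526]
orientation: [2.632, 1.713, 0.0]
force: [-0.2, 1.6, -1.0]
finger_gap: -0.0002
grip_force: 0.7
```

```bash
python3 -c "
from h import *;where()"
```

```text
t18.45 local mm [ 0.1 93.9] z 52.6 toolx yaw-box deg 90.02 tz [ 0.    -0.001 -1.   ] F local [-0.8  1.4] Fz -1.0 gap -0.0002
```

carry_out(rows=[[0, 0, 0, 0, 0.08, 0, 0], [0, 0, 0, 0, 0.08, 0, 0], [0, 0, 0, 0, 0.08, 0, 0], [0, 0, 0, 0, 0, 0, 0], [0, 0, 0, 0, 0, 0, 0], [0, 0, 0, 0, 0, 0, 0], [0, 0, 0, 0, 0, 0, 0], [0, 0, 0, 0, 0, 0, 0]])

```text
t: 19.45
position: [0.5915, 0.0903, 0.0523]
orientation: [-2.629, -1.713, 0.004]
force: [-10.4, 8.9, 6.2]
finger_gap: 0.0004
grip_force: 6.9
```

```bash
python3 -c "
from h import *;where()
s=snapshot('scene');a=s['image'][160:240,200:320][:,:,::-1]
cv2.imwrite('pics/p5.png',cv2.resize(a,None,fx=6,fy=6,interpolation=cv2.INTER_CUBIC))"
```

```text
t19.45 local mm [ 2.  94.1] z 52.3 toolx yaw-box deg 90.10 tz [-0.004  0.002 -1.   ] F local [-13.1   3.9] Fz 6.2 gap 0.0004
```

View pics/p5.png

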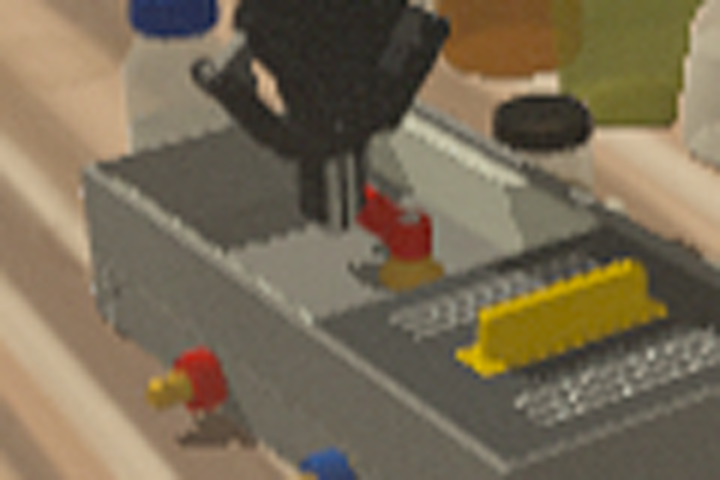

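The crop shows the handle at (400,230) turned along the box behind the fingers and the cover still aside. The 13 N reaction matches the stop, so I'll retreat in −x and then up.

carry_out(rows=[[0, 0, 0, 0, -0.4, 0, 0], [0, 0, 0, 0, -0.4, 0, 0], [0, 0, 0, 0, 0, 0, 0], [0, 0, 0, 0, 0, -1, 0], [0, 0, 0, 0, 0, -1, 0], [0, 0, 0, 0, 0, -1, 0], [0, 0, 0, 0, 0, -1, 0], [0, 0, 0, 0, 0, -1, 0]])

```text
t: 20.5
position: [0.5798, 0.0953, 0.1533]
orientation: [2.632, 1.713, 0.001]
force: [0.2, 0.3, -0.4]
finger_gap: -0.0002
grip_force: 0.0
```

carry_out(rows=[[0, 0, 0, 0, 0, -1, 0], [0, 0, 0, 0, 0, -1, 0], [0, 0, 0, 0, 0, -1, 0], [0, 0, 0, 0, -0.5, -0.5, 0], [0, 0, 0, 0, -0.5, 0, 0], [0, 0, 0, 0, -0.5, 0, 0], [0, 0, 0, 0, 0, 0, 0], [0, 0, 0, 0, 0, 0, 0]])

```text
t: 21.5
position: [0.5518, 0.1079, 0.2223]
orientation: [2.632, 1.714, -0.001]
force: [0.2, -0.3, -0.0]
finger_gap: 0.0001
grip_force: 0.0
```

```bash
python3 - <<'E'
from h import *
where();s=snapshot('scene');a=s['image'][150:280,190:360][:,:,::-1]
cv2.imwrite('pics/p6.png',cv2.resize(a,None,fx=4,fy=4,interpolation=cv2.INTER_CUBIC))
for th in(1.3,1.45,1.571): print(th,((proj(s,[list(O+RB@[.02-.055*np.cos(th),.055+.055*np.sin(th)])+[.065],list(O+RB@[.02,.055])+[.065]])-[190,150])*4).round().tolist())
E
```

```text
t21.50 local mm [-41.4  94. ] z 222.3 toolx yaw-box deg 90.04 tz [-0.    -0.001 -1.   ] F local [ 0.3 -0.2] Fz -0.0 gap 0.0001
1.3 [[252.0, 163.0], [311.0, 183.0]]
1.45 [[261.0, 159.0], [311.0, 183.0]]
1.571 [[269.0, 156.0], [311.0, 183.0]]
```

View pics/p6.png

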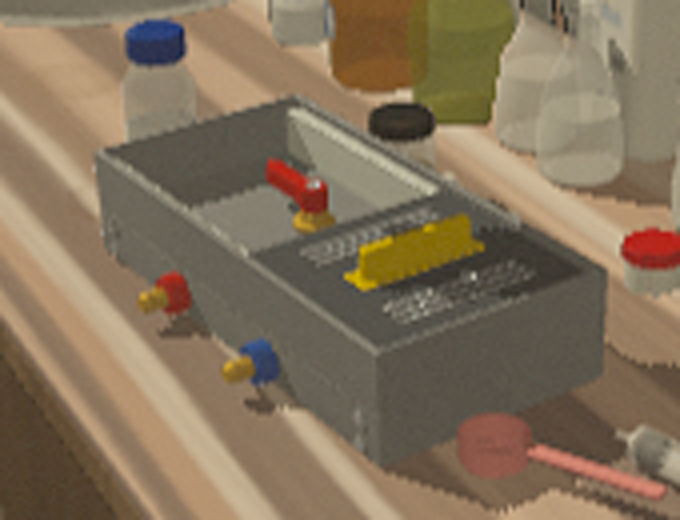

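The picture shows the handle tip at about (272,160) in the crop, against a shut prediction of (269,156). It lies parallel to the box's long side, and the cover sits fully aside at the right end.

```bash
python3 -c "
from h import *;print(ctrl.finish_job())"
```

```text
the job is handed in; nothing more can be done
None
```

The job is handed in: the cover was pushed to its end stop away from the red stopcock and is still there, and the red handle is shut against its stop; no verdict came back, and I did not separately check the blue handle, which stays hidden under the cover.

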